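# Jam the locknut of a screw stop without losing its setting

## Robot

A 6-joint arm with a two-finger parallel gripper is mounted at the origin on a cart in front of the work surface, level with it; the furniture and walls round the work are solid. World frame = base frame: x ahead of the robot, y to its left, z up, the work surface at z = 0. Lengths are in mm, angles in rad, forces in N, time in s.
With the tool pointing down it reaches from about 275 to 1000 mm from the base axis. Payload 8.4 kg.
Tool frame: the origin (TCP) lies on the centre line of the jaws, within the pads' length; the fingertips stand r.tip_reach ahead of it and the grasp point (between the pads) lies 11 mm behind it (r.tip_reach is the distance from the TCP to the fingertips, in mm); z points along the fingers, y is the line along which they close (so a half turn about z gives the same grasp; the last joint's range is limited). The gripper opens to 85 mm and grips with 20 to 120 N. Pads are 22 mm wide; open, the fingers measure 114 mm over their backs; the gripper's body (76 mm by 85 mm) begins 54 mm behind the grasp point. The pads swing forward as they close: fully open they stand 13 mm farther back than shut.
Start: joints at [1.316, 0.353, 1.633, -0, 1.155, -0.002], TCP at [156.321, 605.138, 239.281] pointing down, gripper open.
Joint ranges: [-2.63, 2.63], [-0.92, 2.1], [0.06, 2.66], [-1.3, 4.44], [0, 2.69], [-3.02, 3.02]. Speed limits (rad/s): [2.22, 2.22, 2.79, 3.14, 3.14, 3.14].

## Interface

Orientations are given as [roll, pitch, yaw] about the fixed x, y, z axes, in that order (R = Rz(yaw) Ry(pitch) Rx(roll)).
In Python, from rig import r gives the robot as it stands.
- The arm moves only by the tool carry_out, never from a script. Its argument "targets" is a list of rows, each an object with "dp": the shift along the tool's x, y, z in mm, a list of three; "yaw": the turn about the tool's z in degrees. A call has 1 to 12 rows; each row is the pose to reach, as a shift and turn from the pose commanded when the call began, along the tool's axes at that moment; what a row does not reach only later rows make up. A row lasts 1/8 s, in which the tool goes at most 62.5 mm and 10.7 degrees, less where a joint would pass 70% of its speed; a pose out of reach is approached as far as the arm can. A call with a gripper value outside its range is refused whole. "fingers" is the opening, from -1 (shut) to 1 (fully open), so that 0 is half open, set as the call begins (left out, the last holds). The fingers move at their own pace and stop on an object; "grip_force" is the grip in N (left out, the last holds). Time passes only in rows, so rows that repeat a pose let the fingers close. It gives the time, the measured TCP pose, the force, the opening and the grip force at its end, in the units of the state.
- r.sense(): the state, without advancing time (a new reading comes with each control period).
- r.grab_frame(name): name is "scene" or "side" or "wrist"; returns the picture (384x512x3 uint8, red, green, blue); there is no depth.
- r.get_calibration(name): a dict with "fx", "fy", "cx", "cy" (pixels), "rvec" (rotation vector, rad) and "tvec" (3), from world to camera coordinates, as OpenCV has them. Camera axes: x right, y down, z forward; pixel columns grow to the right and rows downward; lengths in mm; the calibration is good to about 2 mm. A picture is of the moment at which its call begins: read the wrist's pose just before it. get_calibration takes no time and is no camera call; for the wrist camera it gives the pose at the moment of the call.
- r.sign_off(): hands the job in; it is judged then, once.
The state is a dict: "clock": time; "qpos": joint angles; "qvel": joint speeds; "joint_efforts": joint torques, N m; "eef_pos": TCP position; "tcp_rot": TCP orientation; "contact_force": force on the tool from outside, world axes, zero at the start; "wrist_torque": the same for the moment, N m; "opening": opening from 0.0 (shut) to 1.0 (fully open); "grasp_force": force on a finger pad.
Only numpy, scipy, OpenCV 4.12 (cv2) and the standard library are available. Lean on these libraries where they do the work, as an engineer would, in place of code of your own. Each camera call takes 0.05 s, during which the arm holds its last target. There are 200 camera calls.

## Task

The screw stop on the bench is set: lock it without losing that setting. Slide the fork-ended spanner onto the two flats of the low block, alongside the brace post that keeps it from swinging round clockwise, then turn the bar locknut clockwise (seen from above) up to its stop while the spanner is on. Afterwards draw the spanner off again and lay it flat on the bench top, clear of the stop; leave the glue bottle standing.

Things in the scene. Friction and masses are not known exactly. Their poses are not given: they have to be found in the camera images.
- stop: The screw stop, fixed to the bench. Grey base plate 250 long (its x, from -185 to +65 mm) x 90 wide (y) x 12 mm thick. Origin: on the bench under the vertical screw axis, z up. On the axis, from below: the adjuster block (14 to 36 mm above the bench), the bar locknut, the stud end (98 mm). The spanner goes on along +x, its handle over the plate's long end (-x).
- flats_center (a point): On the screw axis at the plate's top face, 12 mm above the bench; axes as stop. The middle of the spanner's jaw belongs here. The adjuster block is 40 mm long (x) and 22 mm across its two flats (y).
- brace_post (a point): Foot of the round steel brace post on the plate, at x = -85, y = +31.5 mm in stop, diameter 14 mm, top 32 mm above the bench. The fitted spanner's side lies along it, about 3 mm off, also while it is slid on along x; the post stops it swinging clockwise seen from above.
- adjuster (a joint): Angle (rad) of the adjuster block about the screw axis, clockwise from above positive. Starts at its setting, 0: flats parallel to the plate's long side. Turns stiffly (about 0.1 N m); must stay within 0.25 rad of 0 throughout. With the spanner on and braced, play lets it turn about 0.15 rad.
- locknut (a joint): Angle (rad) of the locknut relative to the adjuster, clockwise from above positive: 0 to 0.3 at the start, end stop (jammed tight) at 1.2. Thread friction about 0.3 N m, more than the adjuster's: if the adjuster is not held, both turn together and this value does not grow. Stays where it is left.
- locknut_bar (a point): Centre of the locknut's dark steel bar, on the screw axis, 72.5 mm above the bench. Bar 76 mm long (the point's x), 16 mm thick (y), 33 mm tall (56 to 89 mm above the bench), on a round boss; grip it across its thickness from above. At the end stop it lies along the plate's long side; at 0, 1.2 rad counterclockwise of that.
- spanner: Loose flat fork spanner lying on the bench, about 0.22 kg: steel plate 195 long, 43 wide, 12 mm thick, forked at one end, with a raised black grip (80 long, 20 wide, top 41 mm above the underside). Origin: under the middle of the grip, on the flat underside; x to the fork, z up; plate ends at x = -40 mm. Fitted, it lies on the base plate (underside 12 mm above the bench), x along the stop's x.
- spanner_jaw (a point): Middle of the spanner's fork opening, at the underside, 125 mm from the spanner's origin along its x. Opening 25 mm wide between parallel prongs, flared to about 33 mm at the tips (30 mm ahead of this point); throat 25 mm behind this point.
- glue: Glue bottle, 36 mm across, 118 mm high, standing on the bench near the stop; a bystander to be left standing. Origin: centre of its underside.

How it is judged (in metres and radians):
On the way, in this order (a step that is already met when the one before it is completed fails the run):
1. the spanner's jaw is on the adjuster's flats, spanner flat on the base plate along its long side (x of spanner_jaw in the frame of stop between -0.012 and 0.012 m and y of spanner_jaw in the frame of stop between -0.008 and 0.008 m and z of spanner_jaw in the frame of stop between 0.005 and 0.024 m and angle between the x axis of spanner and the x axis of stop, either way round below 0.2 rad and value of joint adjuster between -0.25 and 0.25 rad), for 0.2 s.
2. the locknut is turned home (past 1.05 rad of its 1.2) with the spanner still on the flats (all of step 1 and value of joint locknut above 1.05 rad), for 0.2 s.
At the end, for the whole second after the job is handed in: Locknut home (above 1.05 of 1.2 rad), adjuster within 0.25 rad of its setting, spanner flat and still on the bench top (underside below 8 mm, tilt below 0.1 rad), not touching the stop, its jaw over 80 mm from the screw axis; glue bottle upright (tilt below 0.3 rad) (value of joint locknut above 1.05 rad and value of joint adjuster between -0.25 and 0.25 rad and height (world z) of spanner below 0.008 m and angle between spanner's own z axis and vertical below 0.1 rad and horizontal distance between spanner_jaw and flats_center above 0.08 m and linear speed of spanner below 0.02 m/s and contact force between spanner and stop below 0.05 N and angle between glue's own z axis and vertical below 0.3 rad).
It fails at once if the adjuster is turned more than 0.25 rad off its setting (value of joint adjuster above 0.25 rad or value of joint adjuster below -0.25 rad).
It fails at once if the glue bottle is tipped over (angle between glue's own z axis and vertical above 0.6 rad).
It also fails if it takes over 58 s, if anything falls off the work surface, if the arm or the gripper's body presses on something with over 40 N, if the wrist force passes 120 N, or if a joint passes its speed limit or range.

## Working session

There is one attempt and no reset: what is moved stays moved. The work goes in short steps, Python scripts to look and compute and a tool call to move; the robot and the scene stay as the last step left them, time stands still between calls to the robot, and variables do not carry over. Pictures are saved under pics/ and viewed, at most 10 in all, crops included, and the job is handed in when it is done.

Besides the shell and the picture viewer there is one more tool, called by a JSON object that holds its "name" and its "arguments". carry_out: Moves the arm, as the interface text tells. Its arguments: {"type":"object","properties":{"targets":{"type":"array","items":{"type":"object","properties":{"dp":{"type":"array","items":{"type":"number"}},"yaw":{"type":"number"}}}},"fingers":{"type":"number"},"grip_force":{"type":"number"}},"required":["targets"]}

```bash
ls; mkdir -p pics; python3 - <<'E'
from rig import r
import cv2
print(r.sense(), r.tip_reach)
for n in("scene","side"):
    cv2.imwrite(f"pics/{n}0.png",r.grab_frame(n)[:,:,::-1]); print(r.get_calibration(n))
E
```

```text
pics
{'clock': 0.0, 'qpos': array([ 1.31558254e+00,  3.53623469e-01,  1.63412546e+00, -1.02780221e-05,
        1.15517950e+00, -2.38576849e-03]), 'qvel': array([ 2.49191286e-03,  5.99943143e-04, -6.83306205e-04,  1.42377594e-03,
        9.56974331e-05,  2.42960236e-04]), 'joint_efforts': array([ 2.14698433e-03, -6.05237174e+01, -3.42072415e+01,  1.76456401e-04,
        9.32503841e-03, -4.22856954e-05]), 'eef_pos': array([156.21980881, 604.69487535, 238.58078785]), 'tcp_rot': array([-3.14025686e+00,  6.21060342e-06,  2.88876879e+00]), 'contact_force': array([-0.32168227, -0.1312801 , -0.6058906 ]), 'wrist_torque': array([0.08242059, 0.00457942, 0.00275598]), 'grasp_force': 0.0, 'opening': 1.0011378000112532} 8.0
{'fx': 455.2923459186059, 'fy': 455.2923459186059, 'cx': 256.57533710185555, 'cy': 199.0990134463761, 'rvec': array([ 2.12053755, -0.80987908,  0.39786706]), 'tvec': array([-378.07531547,  309.0630572 ,  994.18345486])}
{'fx': 444.4737349233731, 'fy': 444.4737349233731, 'cx': 254.54890452891786, 'cy': 191.94263355570448, 'rvec': array([ 2.31502296, -0.09233396,  0.05635229]), 'tvec': array([-500.13794928,  109.16671598, 1452.31970096])}
```

View pics/scene0.png

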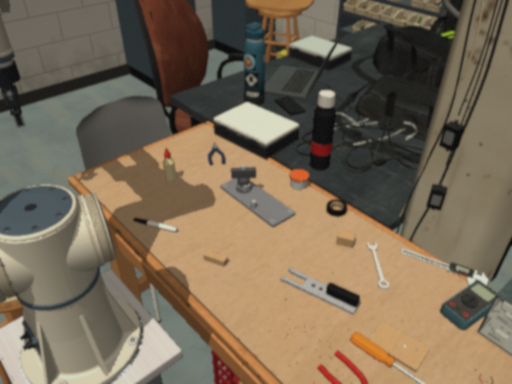

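View pics/side0.png

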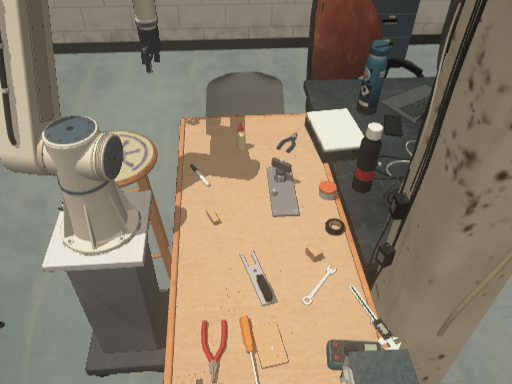

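The side view shows the stop's axis near (281,165) with the plate's long end at (284,215). The spanner's fork is at (248,255) with its grip at (265,290), and the glue bottle is at (240,143). The scene view agrees: stud near (243,175), spanner grip near (342,296), glue near (169,170).

```bash
cat > h.py <<'E'
import numpy as np, cv2
from rig import r
def ray(c,uv):
    R=cv2.Rodrigues(np.array(c["rvec"]))[0]; t=np.array(c["tvec"])
    d=R.T@np.array([(uv[0]-c["cx"])/c["fx"],(uv[1]-c["cy"])/c["fy"],1.]); return -R.T@t,d
def plane(c,uv,z):
    o,d=ray(c,uv); return o+d*(z-o[2])/d[2]
def totool(v,s=None):
    """world vector -> current tool axes"""
    from scipy.spatial.transform import Rotation as Ro
    s=s or r.sense(); return Ro.from_euler('xyz',s["tcp_rot"]).inv().apply(v)
E
python3 - <<'E'
from h import *
np.set_printoptions(precision=1,suppress=True)
S=r.get_calibration("side");C=r.get_calibration("scene")
for n,c,uv,z in [("plate end mid",S,(284,215),12),("plate far",S,(281,170),12),("stud",S,(281,160),89),("sp grip",S,(264,290),35),("tipL",S,(241,255),12),("tipR",S,(256,251),12),("glue base",S,(240,150),0),
 ("sc bar",C,(243,173),80),("sc plate end",C,(281,216),12),("sc sp grip",C,(343,296),41),("sc tips",C,(287,275),12),("sc glue",C,(170,180),0)]:
    print(n,plane(c,uv,z))
w=r.get_calibration("wrist"); R=cv2.Rodrigues(w["rvec"])[0]; print(w,-R.T@w["tvec"],R[2]); print(totool([1,0,0]),totool([0,1,0]))
E
```

```text
plate end mid [599.5  -8.6  12. ]
plate far [619.5 224.   12. ]
stud [610.8 187.4  89. ]
sp grip [ 501.1 -315.1   35. ]
tipL [ 446.2 -167.6   12. ]
tipR [ 493.1 -155.4   12. ]
glue base [475.8 372.1   0. ]
sc bar [601.5 165.   80. ]
sc plate end [605.7   3.7  12. ]
sc sp grip [ 489.8 -316.3   41. ]
sc tips [ 458.9 -167.8   12. ]
sc glue [473.9 378.4   0. ]
{'fx': 324.57643807250633, 'fy': 324.57643807250633, 'cx': 248.94189776124225, 'cy': 187.41601491788543, 'rvec': array([-2.3, -1.8, -0.3]), 'tvec': array([-623.9,  -42.9,  380.1])} [ 75.1 625.2 373. ] [ 0.3 -0.1 -0.9]
[-1.   0.3 -0. ] [ 0.3  1.  -0. ]
```

```bash
python3 -c "
from h import *
print(totool(np.array([605-156,130-605,0.])))"
```

```text
[-5.53523386e+02 -3.47617162e+02  4.11595912e-01]
```

{"name": "carry_out", "arguments": {"targets": [{"dp": [-553,-348,0],"yaw": 77},{"dp": [-553,-348,0],"yaw": 77},{"dp": [-553,-348,0],"yaw": 77},{"dp": [-553,-348,0],"yaw": 77},{"dp": [-553,-348,0],"yaw": 77},{"dp": [-553,-348,0],"yaw": 77},{"dp": [-553,-348,0],"yaw": 77},{"dp": [-553,-348,0],"yaw": 77},{"dp": [-553,-348,0],"yaw": 77},{"dp": [-553,-348,0],"yaw": 77},{"dp": [-553,-348,0],"yaw": 77},{"dp": [-553,-348,0],"yaw": 77}]}}

```text
clock: 1.6
eef_pos: [605.6, 128.1, 238.7]
tcp_rot: [-3.141, 0.0, 1.542]
contact_force: [-1.8, 0.1, -0.4]
opening: 0.998
grasp_force: 0.0
```

{"name": "carry_out", "arguments": {"targets": [{"dp": [0,0,0],"yaw": 0},{"dp": [0,0,0],"yaw": 0},{"dp": [0,0,0],"yaw": 0}]}}

```text
clock: 1.98
eef_pos: [604.2, 130.7, 239.4]
tcp_rot: [3.142, -0.0, 1.546]
contact_force: [0.2, -0.0, 0.1]
opening: 0.998
grasp_force: 0.0
```

```bash
python3 - <<'E'
from h import *
s=r.sense();print(s["eef_pos"],s["tcp_rot"],s["clock"],abs(s["qvel"]).max())
c=r.get_calibration("wrist");im=r.grab_frame("wrist")
np.save("w1.npy",c,allow_pickle=True);cv2.imwrite("pics/w1.png",im[:,:,::-1])
E
```

```text
[604.19829766 130.71839823 239.42767518] [ 3.14157707e+00 -4.20195677e-05  1.54617959e+00] 1.975 0.004501946676981457
```

View pics/w1.png

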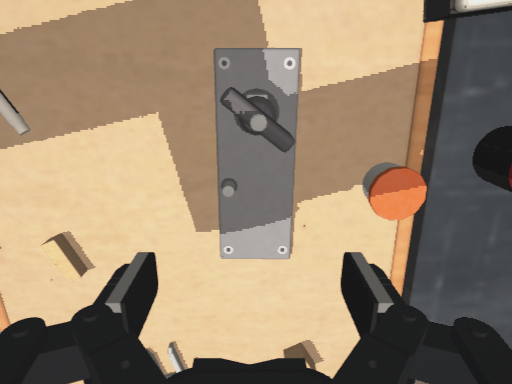

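The wrist view shows the plate corners at about (215,49), (301,48), (290,259) and (221,258). The stud top is at (259,122), the bar ends at about (229,94) and (287,145), and the brace post top at (228,187). The area around the stop is clear.

```bash
python3 - <<'E'
from h import *
np.set_printoptions(precision=1,suppress=True)
c=np.load("w1.npy",allow_pickle=True).item()
im=cv2.imread("pics/w1.png")
g=cv2.cvtColor(im,cv2.COLOR_BGR2GRAY)
p=[(214.5,48.5),(301,48),(290.5,259.5),(220.5,258.5)]
hsv=cv2.cvtColor(im,cv2.COLOR_BGR2HSV); m=((hsv[:,:,1]<50)).astype(np.uint8); m[265:]=0;m[:,:205]=0;m[:,310:]=0
m=cv2.morphologyEx(m,cv2.MORPH_OPEN,np.ones((5,5)))
k=max(cv2.findContours(m,0,1)[0],key=cv2.contourArea); P=np.array([plane(c,q,12)[:2] for q in k[:,0]+0.0],np.float32); rc=cv2.minAreaRect(P);print("rect",rc)
q=np.array([plane(c,u,12) for u in p]);print(q)
a=(q[0]+q[1])/2;b=(q[2]+q[3])/2;x=(a-b)/np.linalg.norm(a-b);print("len",np.linalg.norm(a-b),"width",np.linalg.norm(q[0]-q[1]),np.linalg.norm(q[2]-q[3]),"yaw",np.degrees(np.arctan2(x[1],x[0])),"axis by mid",(a+b)/2+60*x)
print("stud",plane(c,(259,122),98),"post",plane(c,(229,186),32))
e=[plane(c,u,89) for u in((229,94),(288,145))];v=e[0]-e[1];print("bar",e,np.linalg.norm(v),np.degrees(np.arctan2(v[1],v[0])))
print(totool([495-604,-300-130.7,0.]))
E
```

```text
rect ((612.6216430664062, 117.29486083984375), (246.80726623535156, 88.69097900390625), 88.49077606201172)
[[572.5 241.2  12. ]
 [661.4 239.5  12. ]
 [654.7  -9.4  12. ]
 [565.3  -5.6  12. ]]
len 247.972030997453 width 88.85802738299951 89.4041395622029 yaw 88.39586429145693 axis by mid [615.1 176.4  12. ]
stud [614.7 177.   98. ] post [582.1  98.5  32. ]
bar [array([590. , 199.8,  89. ]), array([640.4, 154.9,  89. ])] 67.51215058780502 138.31110935711877
[-433.3  -98.3   -0. ]
```

{"name": "carry_out", "arguments": {"targets": [{"dp": [-423,-102,40],"yaw": -11},{"dp": [-423,-102,40],"yaw": -11},{"dp": [-423,-102,40],"yaw": -11},{"dp": [-423,-102,40],"yaw": -11},{"dp": [-423,-102,40],"yaw": -11},{"dp": [-423,-102,40],"yaw": -11},{"dp": [-423,-102,40],"yaw": -11},{"dp": [-423,-102,40],"yaw": -11},{"dp": [-423,-102,40],"yaw": -11},{"dp": [-423,-102,40],"yaw": -11},{"dp": [-423,-102,40],"yaw": -11},{"dp": [-423,-102,40],"yaw": -11}]}}

```text
clock: 3.52
eef_pos: [492.2, -289.5, 199.4]
tcp_rot: [3.141, 0.0, 1.738]
contact_force: [-0.6, 0.5, 0.1]
opening: 1.0
grasp_force: 0.0
```

```bash
python3 - <<'E'
from h import *
s=r.sense();print(s["eef_pos"],s["tcp_rot"],s["clock"],abs(s["qvel"]).max())
c=r.get_calibration("wrist");im=r.grab_frame("wrist")
np.save("w2.npy",c,allow_pickle=True);cv2.imwrite("pics/w2.png",im[:,:,::-1])
E
```

```text
[ 492.17541699 -289.54343231  199.40873505] [3.14143455e+00 1.17291900e-04 1.73825852e+00] 3.525 0.0073601444061673306
```

View pics/w2.png

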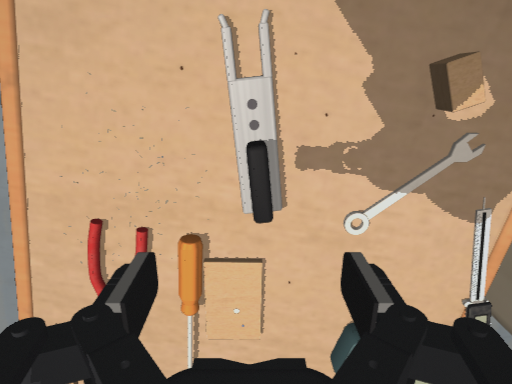

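The wrist view shows the spanner with its fork tips at (224,20) and (265,14). The throat is near y=77, the rear plate corners are at (243,213) and (281,210), and the black grip runs from (258,141) to (262,222). Nothing stands near the grip except the low wooden block further back.

```bash
python3 - <<'E'
from h import *
np.set_printoptions(precision=1,suppress=True)
c=np.load("w2.npy",allow_pickle=True).item()
im=cv2.imread("pics/w2.png");hsv=cv2.cvtColor(im,cv2.COLOR_BGR2HSV)
w=np.zeros(im.shape[:2],bool);w[5:228,210:290]=1
L=lambda m,z:(lambda k:np.array([plane(c,q+0.0,z)[:2] for q in k],np.float32))
metal=((hsv[:,:,1]<45)&(hsv[:,:,2]>110)&w).astype(np.uint8)
blk=((hsv[:,:,2]<60)&w).astype(np.uint8)
for n,m,z in(("metal",metal,12),("grip",blk,41)):
    k=max(cv2.findContours(m,0,1)[0],key=cv2.contourArea)[:,0]
    P=np.array([plane(c,q+0.0,z)[:2] for q in k],np.float32); print(n,cv2.minAreaRect(P),cv2.boundingRect(k))
q=np.array([plane(c,u,12) for u in((243,213),(281,210),(230,80),(271,76),(224,22),(266,16))]);print(q)
for i in(0,2,4):print((q[i]+q[i+1])/2,np.linalg.norm(q[i]-q[i+1]))
E
```

```text
metal ((490.2979736328125, -248.4906463623047), (44.722923278808594, 192.96694946289062), 15.336151123046875) (218, 9, 64, 205)
grip ((505.11358642578125, -300.8581237792969), (18.91718864440918, 81.27969360351562), 15.451737403869629) (247, 141, 26, 82)
[[ 496.1 -346.6   12. ]
 [ 535.8 -336.4   12. ]
 [ 462.2 -214.2   12. ]
 [ 499.6 -204.3   12. ]
 [ 449.7 -166.5   12. ]
 [ 485.8 -155.6   12. ]]
[ 515.9 -341.5   12. ] 41.02487626151331
[ 480.9 -209.2   12. ] 38.68135091431688
[ 467.7 -161.    12. ] 37.68207603454985
```

{"name": "carry_out", "arguments": {"targets": [{"dp": [-14.5,10.8,50],"yaw": -5.8},{"dp": [-14.5,10.8,100],"yaw": -5.8},{"dp": [-14.5,10.8,130],"yaw": -5.8},{"dp": [-14.5,10.8,150],"yaw": -5.8},{"dp": [-14.5,10.8,165],"yaw": -5.8},{"dp": [-14.5,10.8,175],"yaw": -5.8},{"dp": [-14.5,10.8,175],"yaw": -5.8},{"dp": [-14.5,10.8,175],"yaw": -5.8}], "fingers": 0.3}}

```text
clock: 4.58
eef_pos: [505.3, -303.1, 24.9]
tcp_rot: [3.141, 0.001, 1.838]
contact_force: [-0.1, -0.1, -0.1]
opening: 0.651
grasp_force: 0.0
```

{"name": "carry_out", "arguments": {"targets": [{"dp": [0,0,0],"yaw": 0},{"dp": [0,0,0],"yaw": 0},{"dp": [0,0,0],"yaw": 0},{"dp": [0,0,0],"yaw": 0},{"dp": [0,0,0],"yaw": 0},{"dp": [0,0,0],"yaw": 0}], "fingers": -1, "grip_force": 70}}

```text
clock: 5.32
eef_pos: [505.1, -303.1, 25.0]
tcp_rot: [3.141, 0.001, 1.838]
contact_force: [-0.9, 0.5, 6.5]
opening: 0.221
grasp_force: 69.3
```

{"name": "carry_out", "arguments": {"targets": [{"dp": [0,0,-25],"yaw": 0},{"dp": [0,0,-57],"yaw": 0},{"dp": [40,28,-57],"yaw": 4},{"dp": [80,56,-57],"yaw": 8},{"dp": [120,84,-57],"yaw": 12},{"dp": [160,112,-57],"yaw": 16.9},{"dp": [200,140,-57],"yaw": 16.9},{"dp": [235,165,-57],"yaw": 16.9},{"dp": [252,177,-57],"yaw": 16.9},{"dp": [252,177,-57],"yaw": 16.9},{"dp": [252,177,-57],"yaw": 16.9}]}}

```text
clock: 6.7
eef_pos: [608.4, -14.0, 81.1]
tcp_rot: [-3.141, 0.0, 1.543]
contact_force: [-0.0, -0.6, -2.4]
opening: 0.223
grasp_force: 68.7
```

```bash
python3 - <<'E'
from h import *
s=r.sense();print(s["eef_pos"],s["tcp_rot"],s["clock"],abs(s["qvel"]).max(),s["opening"])
c=r.get_calibration("wrist");im=r.grab_frame("wrist")
np.save("w3.npy",c,allow_pickle=True);cv2.imwrite("pics/w3.png",im[:,:,::-1])
E
```

```text
[608.38836374 -14.00934947  81.07037789] [-3.14078805e+00  4.02284840e-04  1.54283302e+00] 6.7 0.011016315214767725 0.22329803439257667
```

View pics/w3.png

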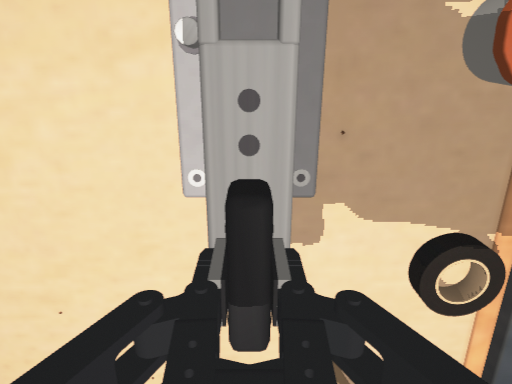

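The spanner is held over the plate. Its edges run at u≈201–299 at the throat row v≈40, and the plate edges are at u≈170 and 328 at the top and 183 and 315 at v=195. The post top is near (187,31).

```bash
python3 - <<'E'
from h import *
np.set_printoptions(precision=1,suppress=True)
c=np.load("w3.npy",allow_pickle=True).item()
g=cv2.cvtColor(cv2.imread("pics/w3.png"),cv2.COLOR_BGR2GRAY).astype(float)
def edges(v):
    d=np.abs(cv2.Sobel(cv2.GaussianBlur(g,(1,5),0),-1,1,0,ksize=3)[v]); return [(i,int(d[i])) for i in range(160,340) if d[i]>35 and d[i]==d[max(i-3,0):i+4].max()]
for v in(60,90,120,160,185,210): print(v,edges(v))
P=lambda u,v,z:plane(c,(u,v),z)
print("post",P(187,31,32),"endL",P(184,196,12),"endR",P(315,196,12),"throat",P(219,40,68),P(281,40,68))
print("holes",P(249,100,68),P(249,145,68))
E
```

```text
60 [(172, 220), (199, 248), (297, 115), (324, 124)]
90 [(175, 191), (200, 278), (242, 155), (255, 137), (296, 118), (322, 136)]
120 [(177, 253), (202, 220), (295, 106), (320, 140)]
160 [(180, 229), (203, 222), (293, 111), (318, 137)]
185 [(182, 176), (192, 64), (205, 308), (229, 386), (268, 409), (292, 103), (306, 45), (316, 162)]
210 [(206, 398), (225, 398), (273, 516), (290, 64), (322, 272)]
post [580.4  92.   32. ] endL [565.9  -5.5  12. ] endR [653.5  -8.   12. ] throat [599.5  83.9  68. ] [625.2  83.1  68. ]
holes [611.3  59.4  68. ] [610.7  39.4  68. ]
```

```bash
python3 - <<'E'
from h import *
c=np.load("w3.npy",allow_pickle=True).item()
P=lambda u,v,z:plane(c,(u,v),z)[:2]
A=np.array([614.8,176.7])
for v,a,b,s,t in((60,172,324,199,297),(90,175,322,200,296),(120,177,320,202,295),(160,180,318,203,293)):
    p1,p2,s1,s2=P(a+.5,v,12),P(b+.5,v,12),P(s+.5,v,68),P(t+.5,v,68)
    print(v,(p1+p2)/2,p2[0]-p1[0],(s1+s2)/2,s2[0]-s1[0])
E
```

```text
60 [611.49780835  78.05575551] 88.71667863522282 [611.51444239  75.76724969] 41.45337584492472
90 [611.30832621  61.2619643 ] 88.28517870811515 [611.15947259  63.60265248] 41.78439055945864
120 [610.79825462  43.47448487] 88.44647366264587 [611.00744595  50.70540225] 41.68689758951655
160 [610.39089105  18.02829448] 88.89179723779716 [610.2453985   32.27735094] 42.014359634197376
```

{"name": "carry_out", "arguments": {"targets": [{"dp": [0,0,20],"yaw": 0},{"dp": [0,0,35],"yaw": 0},{"dp": [0,0,42.5],"yaw": 0},{"dp": [0,0,42.5],"yaw": 0},{"dp": [0,0,42.5],"yaw": 0}]}}

```text
clock: 7.38
eef_pos: [609.0, -13.1, 38.5]
tcp_rot: [-3.141, -0.0, 1.543]
contact_force: [-0.3, -0.7, -1.4]
opening: 0.218
grasp_force: 68.7
```

{"name": "carry_out", "arguments": {"targets": [{"dp": [10,0,0],"yaw": 0},{"dp": [18,0,0],"yaw": 0},{"dp": [25,0,0],"yaw": 0},{"dp": [32,0,0],"yaw": 0},{"dp": [39,0,0],"yaw": 0},{"dp": [46,0,0],"yaw": 0},{"dp": [53,0,0],"yaw": 0},{"dp": [60,0,0],"yaw": 0},{"dp": [67,0,0],"yaw": 0},{"dp": [67,0,0],"yaw": 0},{"dp": [67,0,0],"yaw": 0}]}}

```text
clock: 8.75
eef_pos: [610.8, 53.8, 38.8]
tcp_rot: [-3.142, 0.0, 1.543]
contact_force: [0.4, 0.6, -2.2]
opening: 0.219
grasp_force: 68.7
```

```bash
python3 - <<'E'
from h import *
s=r.sense();print(s["eef_pos"],s["tcp_rot"],s["contact_force"],s["wrist_torque"])
c=r.get_calibration("wrist");im=r.grab_frame("wrist")
np.save("w4.npy",c,allow_pickle=True)
a=im[:,100:400,::-1]
cs=r.get_calibration("side");b=cv2.resize(r.grab_frame("side")[120:230,230:340,::-1],(384,384),interpolation=cv2.INTER_CUBIC)
cv2.imwrite("pics/w4.png",np.hstack([a,b]))
E
```

```text
[610.81413314  53.84586965  38.7669461 ] [-3.14157649e+00  1.15468318e-04  1.54330211e+00] [ 0.36638386  0.60814374 -2.23753185] [-0.03750195  0.03502421  0.02181872]
```

View pics/w4.png

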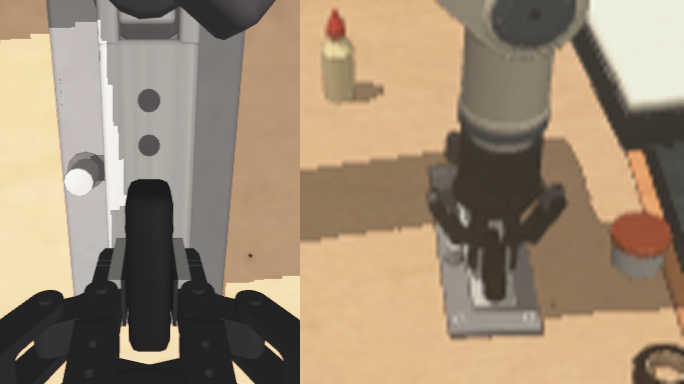

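The fork slid on with almost no force. The throat edge sits near (248,40), the post stands alongside at (180,178), and the glue bottle is upright at (340,70) in the crop. Next I set the spanner down on the plate and release it.

{"name": "carry_out", "arguments": {"targets": [{"dp": [0,0,1],"yaw": 0},{"dp": [0,0,1.7],"yaw": 0},{"dp": [0,0,1.7],"yaw": 0}]}}

```text
clock: 9.22
eef_pos: [610.8, 53.8, 37.1]
tcp_rot: [-3.142, 0.0, 1.543]
contact_force: [0.4, 0.6, -1.8]
opening: 0.221
grasp_force: 68.7
```

{"name": "carry_out", "arguments": {"targets": [{"dp": [0,0,0],"yaw": 0},{"dp": [0,0,0],"yaw": 0},{"dp": [0,0,0],"yaw": 0},{"dp": [0,0,-10],"yaw": 0},{"dp": [0,0,-50],"yaw": 0},{"dp": [0,0,-100],"yaw": 0},{"dp": [0,0,-150],"yaw": 0},{"dp": [0,0,-160],"yaw": 0},{"dp": [0,0,-160],"yaw": 0},{"dp": [0,0,-160],"yaw": 0}], "fingers": -0.1}}

```text
clock: 10.48
eef_pos: [609.9, 53.8, 195.7]
tcp_rot: [-3.139, 0.0, 1.543]
contact_force: [-0.1, 0.5, -0.5]
opening: 0.451
grasp_force: 0.0
```

```bash
python3 - <<'E'
from h import *
s=r.sense();print(s["eef_pos"],s["tcp_rot"],s["clock"])
c=r.get_calibration("wrist");im=r.grab_frame("wrist")
np.save("w5.npy",c,allow_pickle=True)
cv2.imwrite("pics/w5.png",im[:,:,::-1])
E
```

```text
[609.87445556  53.8480498  195.67175129] [-3.13928262e+00  2.64125059e-04  1.54311998e+00] 10.475
```

View pics/w5.png

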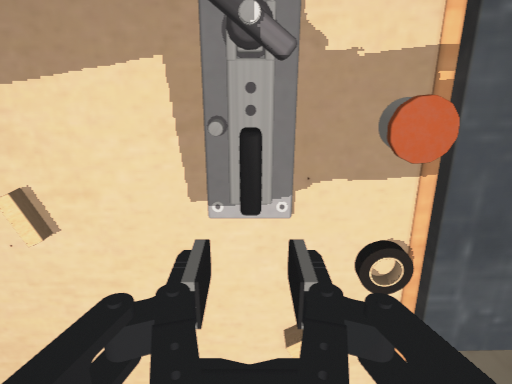

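The spanner lies flat along the plate with its holes at (251,88) and (251,111). The post is at (216,126), the stud at (249,12), and the bar's lower right end is at (287,48).

```bash
python3 - <<'E'
from h import *
np.set_printoptions(precision=1,suppress=True)
c=np.load("w5.npy",allow_pickle=True).item()
P=lambda u,v,z:plane(c,(u,v),z)
print("stud",P(249,12,98),"holes",P(251,88,24),P(251,111,24),"throat",P(251,59,24))
print("bar edges low side",P(237,27,89),P(274,56,89),"upper",P(262,4,89),P(295,35,89))
s=r.sense();print(totool(np.array([614.8,176.9,170])-s["eef_pos"]))
E
```

```text
stud [613.9 175.5  98. ] holes [614.2 126.5  24. ] [613.7 106.2  24. ] throat [614.9 150.9  24. ]
bar edges low side [605.7 168.3  89. ] [630.4 149.5  89. ] upper [622.6 181.5  89. ] [644.7 162.3  89. ]
[123.2   1.6  25.4]
```

{"name": "carry_out", "arguments": {"targets": [{"dp": [40,1,0],"yaw": -10},{"dp": [80,1,10],"yaw": -20},{"dp": [110,1,30],"yaw": -30},{"dp": [122.6,1.2,50],"yaw": -40},{"dp": [122.6,1.2,60],"yaw": -51},{"dp": [122.6,1.2,60],"yaw": -51},{"dp": [122.6,1.2,60],"yaw": -51},{"dp": [122.6,1.2,60],"yaw": -51}], "fingers": 0.3}}

```text
clock: 11.52
eef_pos: [615.7, 176.3, 137.5]
tcp_rot: [3.141, 0.0, 2.431]
contact_force: [0.0, -0.7, -0.0]
opening: 0.645
grasp_force: 0.0
```

```bash
python3 - <<'E'
from h import *
s=r.sense();print(s["eef_pos"],s["tcp_rot"],s["clock"])
c=r.get_calibration("wrist");im=r.grab_frame("wrist")
np.save("w6.npy",c,allow_pickle=True)
cv2.imwrite("pics/w6.png",im[:,:,::-1])
E
```

```text
[615.72374216 176.28101826 137.49654977] [3.14107758e+00 3.46657533e-04 2.43052356e+00] 11.525
```

View pics/w6.png

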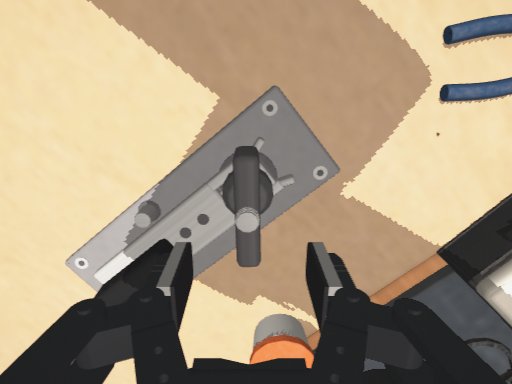

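The bar is centred between the fingers (u≈235–260, jaw centre u≈249) and lines up with the tool. The fork prongs straddle the block at (262,143) and (290,182).

{"name": "carry_out", "arguments": {"targets": [{"dp": [0,0,25],"yaw": 0},{"dp": [0,0,45],"yaw": 0},{"dp": [0,0,60],"yaw": 0},{"dp": [0,0,70],"yaw": 0},{"dp": [0,0,70],"yaw": 0},{"dp": [0,0,70],"yaw": 0}]}}

```text
clock: 12.32
eef_pos: [615.8, 176.6, 67.6]
tcp_rot: [3.141, 0.0, 2.433]
contact_force: [1.2, 0.7, -0.5]
opening: 0.648
grasp_force: 0.0
```

{"name": "carry_out", "arguments": {"targets": [{"dp": [0,0,0],"yaw": 0},{"dp": [0,0,0],"yaw": 0},{"dp": [0,0,0],"yaw": 0},{"dp": [0,0,0],"yaw": 0},{"dp": [0,0,0],"yaw": 0},{"dp": [0,0,0],"yaw": 0}], "fingers": -1, "grip_force": 60}}

```text
clock: 13.08
eef_pos: [614.8, 175.7, 67.8]
tcp_rot: [-3.14, -0.0, 2.433]
contact_force: [-3.4, -3.9, 8.2]
opening: 0.176
grasp_force: 59.2
```

```bash
python3 - <<'E'
from h import *
s=r.sense();print(s["eef_pos"],s["tcp_rot"],s["contact_force"],s["wrist_torque"],s["opening"])
E
```

```text
[614.84466673 175.70871095  67.75466838] [-3.14006880e+00 -1.36000459e-04  2.43349895e+00] [-3.43286216 -3.87919531  8.19368778] [-0.62552351  0.5670121   0.08900017] 0.17594156860815177
```

{"name": "carry_out", "arguments": {"targets": [{"dp": [0,0,0],"yaw": 3},{"dp": [0,0,0],"yaw": 6},{"dp": [0,0,0],"yaw": 9},{"dp": [0,0,0],"yaw": 12},{"dp": [0,0,0],"yaw": 15},{"dp": [0,0,0],"yaw": 18},{"dp": [0,0,0],"yaw": 21},{"dp": [0,0,0],"yaw": 24},{"dp": [0,0,0],"yaw": 27},{"dp": [0,0,0],"yaw": 30},{"dp": [0,0,0],"yaw": 30}]}}

```text
clock: 14.45
eef_pos: [614.0, 175.1, 67.7]
tcp_rot: [-3.138, 0.001, 1.909]
contact_force: [-7.1, -7.2, 11.1]
opening: 0.175
grasp_force: 59.6
```

```bash
python3 - <<'E'
from h import *
s=r.sense();print(s["eef_pos"],s["tcp_rot"],s["contact_force"],s["wrist_torque"],s["opening"])
c=r.get_calibration("wrist");im=r.grab_frame("wrist")
np.save("w7.npy",c,allow_pickle=True)
cv2.imwrite("pics/w7.png",im[:,:,::-1])
E
```

```text
[614.02976381 175.1406055   67.7390729 ] [-3.13832128e+00  1.02762187e-03  1.90944583e+00] [-7.08079145 -7.20935893 11.07207387] [-1.03383734  0.96537131  0.08952707] 0.17493290183905577
```

View pics/w7.png

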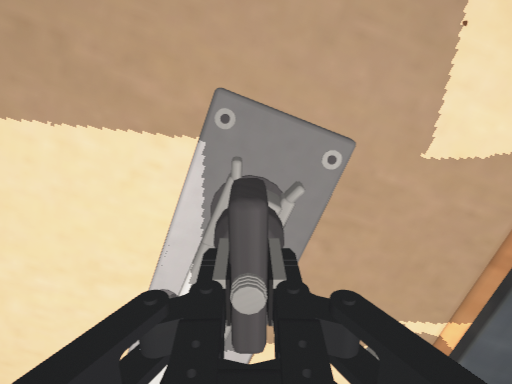

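The prongs still straddle the block, parallel to the plate at (237,165) and (295,190). The bar has turned 30° and the forces are low, so I keep turning.

{"name": "carry_out", "arguments": {"targets": [{"dp": [0,0,0],"yaw": 3},{"dp": [0,0,0],"yaw": 6},{"dp": [0,0,0],"yaw": 9},{"dp": [0,0,0],"yaw": 12},{"dp": [0,0,0],"yaw": 15},{"dp": [0,0,0],"yaw": 18},{"dp": [0,0,0],"yaw": 21},{"dp": [0,0,0],"yaw": 23},{"dp": [0,0,0],"yaw": 25},{"dp": [0,0,0],"yaw": 25}]}}

```text
clock: 15.75
eef_pos: [613.2, 175.0, 67.7]
tcp_rot: [-3.137, 0.003, 1.473]
contact_force: [-10.9, -6.7, 14.7]
opening: 0.175
grasp_force: 60.0
```

```bash
python3 - <<'E'
from h import *
s=r.sense();print(s["eef_pos"],s["tcp_rot"],s["contact_force"],s["wrist_torque"],s["joint_efforts"],s["opening"])
E
```

```text
[613.17335134 175.03846701  67.70477178] [-3.13741756e+00  2.81734520e-03  1.47341044e+00] [-10.85812995  -6.74459543  14.70787028] [-1.0965585   1.36706866  0.08692271] [  2.54445501 -61.27281189 -30.30873299   1.0867941   -3.69125046
   0.31685273] 0.17523822206615766
```

{"name": "carry_out", "arguments": {"targets": [{"dp": [0,0,0],"yaw": 1},{"dp": [0,0,0],"yaw": 2},{"dp": [0,0,0],"yaw": 2},{"dp": [0,0,0],"yaw": 2}]}}

```text
clock: 16.25
eef_pos: [613.1, 175.0, 67.7]
tcp_rot: [-3.137, 0.003, 1.439]
contact_force: [-10.8, -7.5, 14.3]
opening: 0.176
grasp_force: 60.1
```

```bash
python3 - <<'E'
from h import *
s=r.sense();print(s["eef_pos"],s["tcp_rot"],s["contact_force"],s["joint_efforts"][5])
E
```

```text
[613.10920832 175.02099677  67.6936036 ] [-3.13735370e+00  2.99178102e-03  1.43895332e+00] [-10.80409657  -7.5049859   14.26713212] 0.16729335766285658
```

{"name": "carry_out", "arguments": {"targets": [{"dp": [0,0,0],"yaw": 0},{"dp": [0,0,0],"yaw": 0},{"dp": [0,0,0],"yaw": 0},{"dp": [0,0,-20],"yaw": 0},{"dp": [0,0,-60],"yaw": 0},{"dp": [0,0,-90],"yaw": 0},{"dp": [-50,5,-128],"yaw": -3},{"dp": [-100,10,-128],"yaw": -6},{"dp": [-121,13,-128],"yaw": -6},{"dp": [-121,13,-128],"yaw": -6},{"dp": [-121,13,-128],"yaw": -6},{"dp": [-121,13,-128],"yaw": -6}], "fingers": 0}}

```text
clock: 17.75
eef_pos: [612.3, 56.0, 194.9]
tcp_rot: [-3.141, -0.0, 1.544]
contact_force: [-0.5, 0.1, 0.4]
opening: 0.504
grasp_force: 0.0
```

```bash
python3 - <<'E'
from h import *
np.set_printoptions(precision=2,suppress=True)
s=r.sense();print(s["eef_pos"],s["tcp_rot"],s["clock"])
c=r.get_calibration("wrist");im=r.grab_frame("wrist")[:,:,::-1]
np.save("w8.npy",c,allow_pickle=True);cv2.imwrite("pics/w8.png",im)
P=lambda u,z:plane(c,u,z)[:2]
hsv=cv2.cvtColor(np.ascontiguousarray(im),cv2.COLOR_BGR2HSV)
m=(hsv[:,:,2]<60).astype(np.uint8);m[:100]=0;m[232:]=0;m[:,:225]=0;m[:,280:]=0
k=max(cv2.findContours(m,0,1)[0],key=cv2.contourArea)[:,0]
print("grip",cv2.boundingRect(k),cv2.minAreaRect(np.array([P(q+0.,53) for q in k],np.float32)))
E
```

```text
[612.3   55.99 194.88] [-3.14 -0.    1.54] 17.75
grip (231, 130, 23, 87) ((606.534912109375, 56.11686706542969), (80.06813049316406, 18.8060359954834), 86.5025634765625)
```

View pics/w8.png

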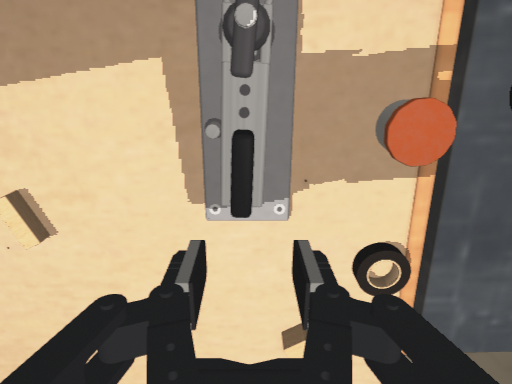

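The spanner has swung about 2° clockwise onto the post, as expected. Its grip runs from (242,130) to (242,217) and the bar points just past the plate direction. Next I grip it again and draw it off.

{"name": "carry_out", "arguments": {"targets": [{"dp": [-1.5,-5.8,50],"yaw": 1.9},{"dp": [-1.5,-5.8,100],"yaw": 1.9},{"dp": [-1.5,-5.8,130],"yaw": 1.9},{"dp": [-1.5,-5.8,147],"yaw": 1.9},{"dp": [-1.5,-5.8,157],"yaw": 1.9},{"dp": [-1.5,-5.8,157],"yaw": 1.9},{"dp": [-1.5,-5.8,157],"yaw": 1.9}]}}

```text
clock: 18.68
eef_pos: [607.3, 53.6, 39.2]
tcp_rot: [3.14, -0.0, 1.51]
contact_force: [0.2, -0.5, 0.3]
opening: 0.501
grasp_force: 0.0
```

{"name": "carry_out", "arguments": {"targets": [{"dp": [0,0,0],"yaw": 0},{"dp": [0,0,0],"yaw": 0},{"dp": [0,0,0],"yaw": 0},{"dp": [0,0,0],"yaw": 0},{"dp": [0,0,0],"yaw": 0}], "fingers": -1, "grip_force": 70}}

```text
clock: 19.3
eef_pos: [606.8, 53.4, 39.2]
tcp_rot: [3.141, 0.0, 1.511]
contact_force: [-2.7, 0.6, 6.6]
opening: 0.216
grasp_force: 69.9
```

{"name": "carry_out", "arguments": {"targets": [{"dp": [-4,0,-0.5],"yaw": 0},{"dp": [-9,0,-0.5],"yaw": 0},{"dp": [-14,0,-0.5],"yaw": 0},{"dp": [-20,0,-0.5],"yaw": 0},{"dp": [-20,0,-0.5],"yaw": 0}]}}

```text
clock: 19.92
eef_pos: [605.5, 33.3, 39.2]
tcp_rot: [3.141, -0.0, 1.51]
contact_force: [-2.7, 1.7, 6.1]
opening: 0.216
grasp_force: 69.7
```

{"name": "carry_out", "arguments": {"targets": [{"dp": [-8,0,0],"yaw": 0},{"dp": [-18,0,0],"yaw": 0},{"dp": [-30,0,0],"yaw": 0},{"dp": [-42,0,0],"yaw": 0},{"dp": [-55,0,0],"yaw": 0},{"dp": [-65,0,0],"yaw": 0},{"dp": [-65,0,0],"yaw": 0},{"dp": [-65,0,-25],"yaw": 0},{"dp": [-65,0,-50],"yaw": 0},{"dp": [-65,0,-50],"yaw": 0}]}}

```text
clock: 21.18
eef_pos: [602.2, -32.2, 89.7]
tcp_rot: [3.139, 0.001, 1.51]
contact_force: [-0.2, -0.3, -2.3]
opening: 0.218
grasp_force: 69.1
```

```bash
python3 - <<'E'
from h import *
s=r.sense();print(s["eef_pos"],s["tcp_rot"],s["opening"],totool(np.array([505,-303,27.5])-s["eef_pos"]),105-np.degrees(s["tcp_rot"][2]))
E
```

```text
[602.19288344 -32.20537291  89.65211044] [3.13907141e+00 6.11907842e-04 1.50977511e+00] 0.21791006933995943 [-276.1796846   -80.65489238   62.11796545] 18.4962582298066
```

{"name": "carry_out", "arguments": {"targets": [{"dp": [-50,-15,0],"yaw": -4},{"dp": [-105,-31,0],"yaw": -9},{"dp": [-160,-47,0],"yaw": -14},{"dp": [-215,-63,0],"yaw": -18.5},{"dp": [-276,-81,0],"yaw": -18.5},{"dp": [-276,-81,20],"yaw": -18.5},{"dp": [-276,-81,40],"yaw": -18.5},{"dp": [-276,-81,52],"yaw": -18.5},{"dp": [-276,-81,58],"yaw": -18.5},{"dp": [-276,-81,62],"yaw": -18.5},{"dp": [-276,-81,62],"yaw": -18.5},{"dp": [-276,-81,62],"yaw": -18.5}]}}

```text
clock: 22.68
eef_pos: [504.0, -301.9, 27.2]
tcp_rot: [3.141, 0.001, 1.833]
contact_force: [-0.6, 1.5, 3.8]
opening: 0.219
grasp_force: 70.0
```

{"name": "carry_out", "arguments": {"targets": [{"dp": [0,0,0],"yaw": 0},{"dp": [0,0,0],"yaw": 0},{"dp": [0,0,0],"yaw": 0},{"dp": [0,0,0],"yaw": 0},{"dp": [0,0,-15],"yaw": 0},{"dp": [0,0,-60],"yaw": 0},{"dp": [0,0,-120],"yaw": 0},{"dp": [0,0,-175],"yaw": 0},{"dp": [0,0,-175],"yaw": 0},{"dp": [0,0,-175],"yaw": 0}], "fingers": 0.3}}

```text
clock: 23.92
eef_pos: [503.4, -301.8, 202.0]
tcp_rot: [3.141, 0.0, 1.833]
contact_force: [-0.4, 0.9, 0.1]
opening: 0.652
grasp_force: 0.0
```

```bash
python3 - <<'E'
from h import *
s=r.sense();print(s["eef_pos"],s["clock"],s["opening"])
c=r.get_calibration("wrist");im=np.ascontiguousarray(r.grab_frame("wrist")[:,:,::-1])
hsv=cv2.cvtColor(im,cv2.COLOR_BGR2HSV)
w=np.zeros(im.shape[:2],bool);w[5:228,205:295]=1
metal=((hsv[:,:,1]<45)&(hsv[:,:,2]>110)&w).astype(np.uint8)
blk=((hsv[:,:,2]<60)&w).astype(np.uint8)
for n,m,z in(("metal",metal,12),("grip",blk,41)):
    k=max(cv2.findContours(m,0,1)[0],key=cv2.contourArea)[:,0]
    print(n,cv2.minAreaRect(np.array([plane(c,q+0.0,z)[:2] for q in k],np.float32)))
# stop (bar) and glue check from the side view: red cap and yellowish body extent
S=cv2.cvtColor(r.grab_frame("side")[:,:,::-1].copy(),cv2.COLOR_BGR2HSV)[115:155,225:255]
y,x=np.where(((S[:,:,0]<8)|(S[:,:,0]>172))&(S[:,:,1]>120)); print("glue cap",x.mean()+225,y.mean()+115,len(x))
C=r.get_calibration("scene"); 
i=r.grab_frame("side")[:,:,::-1].copy(); g=cv2.cvtColor(i,cv2.COLOR_BGR2GRAY)
w1=np.load("w8.npy",allow_pickle=True).item(); im=cv2.imread("pics/w8.png")
a,b=plane(w1,(246,12),98),plane(w1,(242,74),89); print("bar yaw",np.degrees(np.arctan2(*(a-b)[1::-1])))
E
```

```text
[ 503.44162139 -301.81370589  201.99896826] 23.925 0.6521613289673682
metal ((491.2497863769531, -251.96859741210938), (42.44622039794922, 181.93301391601562), 15.319168090820312)
grip ((503.9092102050781, -299.72662353515625), (18.406198501586914, 79.9536361694336), 15.550890922546387)
glue cap nan nan 0
bar yaw 83.84046501257933<stdin>:13: RuntimeWarning: Mean of empty slice.
  ret = ret.dtype.type(ret / rcount)
```

```bash
python3 - <<'E'
from h import *
a=cv2.imread("pics/side0.png");b=r.grab_frame("side")[:,:,::-1]
d=cv2.absdiff(a,b.copy()).max(2)
print("glue diff",d[118:155,230:250].mean(), "stop",d[155:215,262:305].mean())
h=cv2.cvtColor(b.copy(),cv2.COLOR_BGR2HSV);print(h[124:130,238:243].reshape(-1,3)[::5],cv2.cvtColor(a,cv2.COLOR_BGR2HSV)[124:130,238:243].reshape(-1,3)[::5])
E
```

```text
glue diff 51.90675675675676 stop 52.542635658914726
[[ 19  48 164]
 [ 20  49 165]
 [ 20  50 164]
 [ 21  50 164]
 [ 20  49 165]
 [ 20  48 164]] [[  9 129 150]
 [  5 158 169]
 [  4 170 177]
 [  4 170 178]
 [  4 169 164]
 [  4 165 145]]
```

```bash
python3 - <<'E'
from h import *
a=cv2.imread("pics/scene0.png");b=r.grab_frame("scene")[:,:,::-1].copy()
for n,i in(("before",a),("now",b)):
    h=cv2.cvtColor(i,cv2.COLOR_BGR2HSV)[140:190,155:185]
    y,x=np.where(((h[:,:,0]<10)|(h[:,:,0]>172))&(h[:,:,1]>130)); print(n,len(x),x.mean()+155 if len(x) else 0,y.mean()+140 if len(x) else 0)
print(cv2.absdiff(a,b).max(2)[145:182,160:180].mean())
E
```

```text
before 40 166.475 153.5
now 40 166.35 153.7
19.8472972972973
```

The glue cap is where it was and the spanner lies flat, well clear of the stop. I'm handing the job in.

```bash
python3 -c "
from rig import r
print(r.sign_off())"
```

```text
the job is handed in; nothing more can be done
None
```

The job is handed in (verdict not shown): I turned the locknut to about 1.15 rad by my estimate (needs over 1.05), without feeling its end stop, with the spanner on and braced; the spanner now lies flat on the bench clear of the stop, and the glue bottle is still standing.

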